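# Nest the collared pots on the tile

### The job

Clear the counter: three of the grey plastic pots are alike, with a wide collar round the top, and one of them stands on the white tile offcut. Nest the other two collared pots into that one, one inside the other and fully seated, so that all three make one upright stack on the tile. Leave the pot on the tile standing where it is, and leave the straight-sided grey pot alone.

Things in the scene. Friction and masses are not known exactly. Their poses are not given: they have to be found in the camera images.
- pot_base_mid (a point): Collared pot, bottom of the stack: loose, grey plastic, open top, 85 mm high, about 90 g; foot 38 mm across, straight collar 62 mm across from 54 mm up to the rim. It stands on the white tile offcut (110 x 105 mm, one corner cut out, 8 mm thick, fixed to the counter; counter top z = 0). Point: on its axis, half-way up, 42.5 mm above its underside; z up.
- pot_a_mid (a point): Collared pot exactly like pot_base, loose on the bare counter; grip across the collar. Wall 2.5 mm, mouth 57 mm inside; the inner floor is raised, 37 mm above the underside, so a like pot nested inside stands 37 mm higher, its collar wholly above the lower rim, with 2 mm play all round. Point: on its axis, half-way up, 42.5 mm above its underside; z up.
- pot_b_mid (a point): Collared pot exactly like pot_a and pot_base, loose on the bare counter; pot_a and pot_b may be nested in either order. Point: on its axis, half-way up, 42.5 mm above its underside; z up. All pots start upright, axes at least 110 mm apart. Wrenches and a clamp (up to 24 mm high) lie about, and a drill case 92 mm high at the far left.
- straight_pot_mid (a point): Bystander, not part of the stack: loose pot of the same grey plastic, straight-sided without a collar, 70 mm across, 70 mm high, on the bare counter. Point: on its axis, half-way up, 35 mm above its underside.

How it is judged:
By the outcome, as a careful person would: the job done as asked, in the order asked, and still so for the second after the job is handed in, with the robot touching nothing.
It also fails if it takes over 59 s, if anything falls off the work surface, if the arm or the gripper's body presses on something with over 40 N, if the wrist force passes 120 N, or if a joint passes its speed limit or range.

### The arm

A 7-joint arm with a two-finger parallel gripper is mounted at the origin on the work surface. World frame = base frame: x ahead of the robot, y to its left, z up, the work surface at z = 0. Lengths are in m, angles in rad, forces in N, time in s.
With the tool pointing down it reaches from about 0.425 to 0.925 m from the base axis. Payload 6.8 kg.
Tool frame: the origin (TCP) lies on the centre line of the jaws, within the pads' length; the fingertips stand env.tcp_to_tips ahead of it and the grasp point (between the pads) is the TCP (env.tcp_to_tips is the distance from the TCP to the fingertips, in m); z points along the fingers, y is the line along which they close (so a half turn about z gives the same grasp; the last joint's range is limited). The gripper opens to 85 mm and grips with 20 to 120 N. Pads are 22 mm wide; open, the fingers measure 114 mm over their backs; the gripper's body (76 mm by 85 mm) begins 54 mm behind the grasp point. The pads swing forward as they close: fully open they stand 13 mm farther back than shut.
Start: joints at [1.129, 0.477, 0.022, 1.555, -0.011, 1.109, -0.083], TCP at [0.221, -0.638, 0.25] pointing down, gripper open.
Joint ranges: [-2.96, 2.96], [-0.34, 2.1], [-1.41, 1.46], [0.24, 2.44], [-1.37, 4.51], [0.17, 1.92], [-2.96, 2.96]. Speed limits (rad/s): [2.39, 2.39, 3.14, 3.14, 3.14, 3.14, 3.14].

### API

Orientations are given as [roll, pitch, yaw] about the fixed x, y, z axes, in that order (R = Rz(yaw) Ry(pitch) Rx(roll)).
In Python, from plant import env gives the robot as it stands.
- The arm moves only by the tool arm_command, never from a script. Its argument "motion" is a list of rows, each a list of 2 entries, a list of its own where there are three numbers: the shift along the tool's x, y, z in cm, then the turn about the tool's z in rad. In form: [[[tx, ty, tz], yaw], ...]. A call has 1 to 12 rows; each row is the pose to reach, as a shift and turn from the pose commanded when the call began, along the tool's axes at that moment; what a row does not reach only later rows make up. A row lasts 1/12 s, in which the tool goes at most 41.7 mm and 7.16 degrees, less where a joint would pass 70% of its speed; a pose out of reach is approached as far as the arm can. A call with a gripper value outside its range is refused whole. "claw" is the closure, from 0 (fully open) to 1 (shut), set as the call begins (left out, the last holds). The fingers move at their own pace and stop on an object; "force" is the grip in N (left out, the last holds). Time passes only in rows, so rows that repeat a pose let the fingers close. It gives the time, the measured TCP pose, the force, the opening and the grip force at its end, in the units of the state.
- env.get_state(): the state, without advancing time (a new reading comes with each control period).
- env.read_camera(name): name is "scene" or "top"; returns a dict with "img" (480x640x3 uint8, blue, green, red), "K" (3x3 intrinsics, pixels), "T" (4x4, takes a point from camera to world coordinates). Camera axes: x right, y up, looking along -z (the intrinsics and any distortion apply to the point x, -y, -z); pixel columns grow to the right and rows downward; lengths in m; the calibration is good to about 2 mm. A picture is of the moment at which its call begins. There is no depth.
- env.finish_job(): hands the job in; it is judged then, once.
The state is a dict: "time_s": time; "joint_positions": joint angles; "dq": joint speeds; "joint_efforts": joint torques, N m; "ee_pos": TCP position; "orientation": TCP orientation; "contact_force": force on the tool from outside, world axes, zero at the start; "moment": the same for the moment, N m; "width": finger opening in m; "grasp_force": force on a finger pad.
Only numpy, scipy, OpenCV 4.12 (cv2) and the standard library are available. Lean on these libraries where they do the work, as an engineer would, in place of code of your own. Each camera call takes 0.05 s, during which the arm holds its last target. There are 200 camera calls.

## Working session

There is one attempt and no reset: what is moved stays moved. The work goes in short steps, Python scripts to look and compute and a tool call to move; the robot and the scene stay as the last step left them, time stands still between calls to the robot, and variables do not carry over. Pictures are saved under pics/ and viewed, at most 10 in all, crops included, and the job is handed in when it is done.

Besides the shell and the picture viewer there is one more tool, called as a command line: name --argument value ..., lists and objects as JSON in quotes. arm_command: Moves the arm, as the interface text tells. Its arguments: {"type":"object","properties":{"motion":{"type":"array","items":{"type":"array"}},"claw":{"type":"number"},"force":{"type":"number"}},"required":["motion"]}

```bash
mkdir -p pics; ls; python3 - <<'E'
from plant import env
import cv2
s=env.get_state();print(s['time_s'],s['ee_pos'],s['orientation'],s['contact_force'],s['width'],env.tcp_to_tips)
for n in('scene','top'):
    c=env.read_camera(n);cv2.imwrite(f'pics/{n}0.png',c['img']);print(n,c['K'],c['T'],[k for k in c])
E
```

```text
pics
0.0 [ 0.22095064 -0.63722854  0.24933296] [-3.13978697e+00  1.36270607e-04  3.33822999e-01] [ 0.840221    0.26300421 -0.42845951] 0.08556420920818229 0.019
scene [[549.31964664   0.         327.32396476]
 [  0.         549.31964664 243.84130185]
 [  0.           0.           1.        ]] [[ 0.75749903 -0.53378024  0.37586416  0.83734192]
 [ 0.65282593  0.62258864 -0.43151094 -0.36572503]
 [-0.00367674  0.57224299  0.82007588  0.74991077]
 [ 0.          0.          0.          1.        ]] ['img', 'K', 'T']
top [[554.39640406   0.         317.21864904]
 [  0.         554.39640406 255.69876645]
 [  0.           0.           1.        ]] [[-0.02999042  0.98187427 -0.18714566  0.35306868]
 [-0.99954871 -0.02913785  0.00730542 -0.00991793]
 [ 0.00171999  0.18728029  0.98230501  1.00741782]
 [ 0.          0.          0.          1.        ]] ['img', 'K', 'T']
```

View pics/scene0.png

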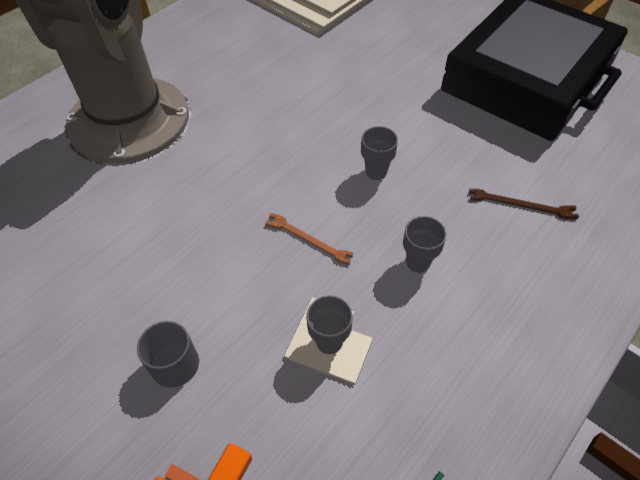

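View pics/top0.png

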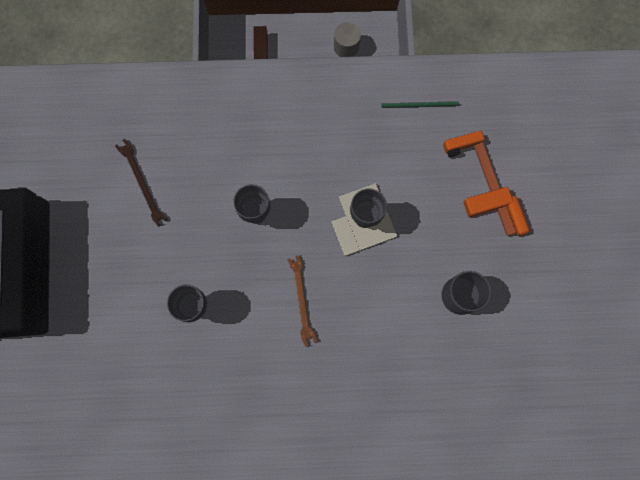

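The scene view shows collared pots at about (379,140), (424,236) and on the tile (329,318), with the straight pot at (166,350). In the top view these are (186,302), (252,203), tile pot (368,208) and straight pot (470,292).

```bash
python3 - <<'E'
import cv2,numpy as np
P={'scene':[(379,150),(424,240),(329,320)],'top':[(186,302),(252,203),(368,208)]}
rows=[]
for n in P:
    im=cv2.imread(f'pics/{n}0.png');r=[]
    for u,v in P[n]:
        c=im[v-33:v+33,u-33:u+33]
        c=cv2.resize(c,(264,264),interpolation=cv2.INTER_NEAREST)
        r.append(np.clip(c.astype(float)*1.6,0,255).astype(np.uint8))
    rows.append(np.hstack(r))
cv2.imwrite('pics/m0.png',np.vstack(rows))
im=cv2.imread('pics/top0.png')
print(im[203,225:310].max(1)); print(im[203,225:310:4])
print(im[302,160:215].max(1)); print(im[208,340:420].max(1))
E
```

```text
[119 117 119 120 119 118 117 119 112  65  30  33  37  43  38  36  36  34
  42  38  44  39  45  45  41  41  46  40  43  39  40  44  44  42  42  40
  56  69  78  73  66  81  74  58  37  49  59  59  64  56  58  61  61  63
  58  62  59  61  57  60  60  60  57  59  56  59  58  59  61  60  59  57
  60  57  58  60  61  58  57  59  77 114 117 113 114]
[[119 112 113]
 [119 114 112]
 [112 106 104]
 [ 37  35  32]
 [ 36  36  35]
 [ 44  42  43]
 [ 41  36  37]
 [ 43  39  41]
 [ 44  42  38]
 [ 56  53  50]
 [ 66  63  65]
 [ 37  37  34]
 [ 64  62  60]
 [ 61  57  57]
 [ 59  56  59]
 [ 60  59  59]
 [ 56  54  54]
 [ 61  58  58]
 [ 60  56  59]
 [ 61  58  59]
 [ 77  74  74]
 [114 106 106]]
[117 116 114 116 115 115 113  90  40  33  37  36  36  39  40  40  37  39
  38  35  37  43  47  46  45  47  44  41  45  44  41  43  40  44  45  42
  42  53  85  76  80  86  82  51  34  35  37  51  55  57  59  50  56  60
  54]
[117 114 120 146 158 157 156 158 162 144  77  70  63  40  41  39  42  43
  41  47  43  44  42  42  44  43  42  43  44  47  47  46  70  69  77  77
  74  72  60  65  78  80  75  58  58  62  67  54  58  59  56  56  59  61
  56  56  59  59  60  59  55  58  61  60  55  60  57  57  64  61  60  57
  61  59  54  55  78 120 115 115]
```

View pics/m0.png

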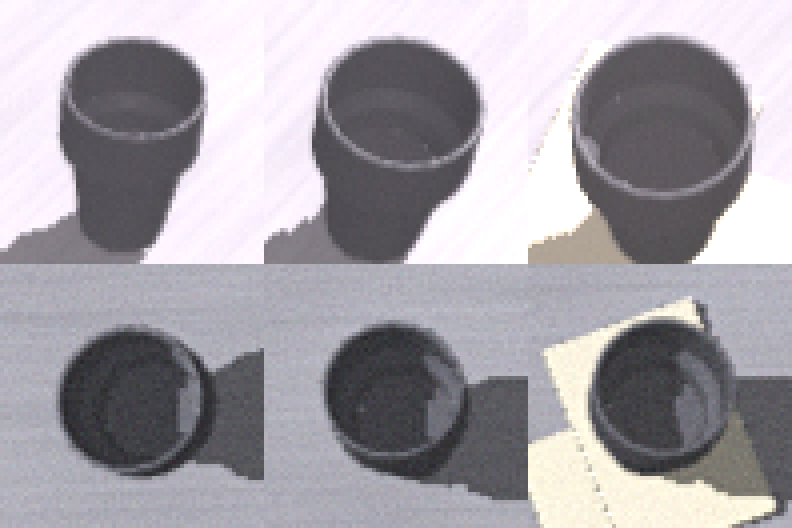

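The rims are clear in both views. The bright rim ring is about 146–178 px wide in the 4x crops. I'll cast the silhouette edge points of the rims onto the rim plane and fit circles.

```bash
cat > h.py <<'E'
import cv2,numpy as np
from scipy.optimize import least_squares
from plant import env
def cast(c,uv,z):
    uv=np.atleast_2d(uv).astype(float)
    d=np.c_[(uv-c['K'][:2,2])/[c['K'][0,0],c['K'][1,1]],np.ones(len(uv))]*[1,-1,-1]
    d=d@c['T'][:3,:3].T;o=c['T'][:3,3]
    return (o+d*((z-o[2])/d[:,2])[:,None])[:,:2]
def proj(c,p):
    q=(np.asarray(p)-c['T'][:3,3])@c['T'][:3,:3];q=q*[1,-1,-1]
    return (c['K']@(q/q[2]))[:2]
def rim(c,uv0,z,R=.031,arc=None,thr=None):
    """fit rim circle of radius R at height z to outer dark/bright edge over pixel-angle arc (deg, 0=right, 90=up)"""
    g=cv2.GaussianBlur(c['img'].max(2).astype(np.float32),(3,3),0)
    pts=[]
    for a in np.deg2rad(np.arange(*arc,4)):
        r=np.arange(8,34,.25);u=uv0[0]+r*np.cos(a);v=uv0[1]-r*np.sin(a)
        p=cv2.remap(g,u.astype(np.float32)[None],v.astype(np.float32)[None],1)[0]
        gr=np.convolve(p,[1]*4+[-1]*4,'valid');k=gr.argmax()+3.5
        rr=8+.25*k;pts.append((uv0[0]+rr*np.cos(a),uv0[1]-rr*np.sin(a)))
    w=cast(c,pts,z)
    f=lambda x:np.hypot(*(w-x[:2]).T)-R
    s=least_squares(f,w.mean(0),loss='soft_l1',f_scale=.0007)
    g3=least_squares(lambda x:np.hypot(*(w-x[:2]).T)-x[2],[*s.x,R],loss='soft_l1',f_scale=.0007)
    return s.x,np.abs(f(s.x)).mean(),g3.x
E
python3 - <<'E'
from h import *
P={'scene':[(379,142),(424,237),(329,318)],'top':[(185,302),(251,202),(367,207)]}
A={'scene':(0,180),'top':(60,230)}
for n in P:
    c=env.read_camera(n)
    for uv,z in zip(P[n],(.085,.085,.093)):
        x,e,g=rim(c,uv,z,arc=A[n]);print(n,x.round(4),e.round(5),g.round(4))
    print('straight',cast(c,(166,343) if n=='scene' else (470,291),.07))
E
```

```text
scene [0.4577 0.2061] 0.0006 [0.4568 0.2073 0.0297]
scene [0.6304 0.0942] 0.00076 [0.6297 0.0956 0.0297]
scene [ 0.6147 -0.1082] 0.00048 [ 0.6138 -0.1071  0.0298]
straight [[ 0.46728965 -0.27180278]]
top [0.4551 0.2045] 0.00066 [0.4566 0.2065 0.0289]
top [0.6271 0.0939] 0.00056 [0.6279 0.0947 0.0301]
top [ 0.6105 -0.1058] 0.00128 [ 0.607  -0.1094  0.0353]
straight [[ 0.46283191 -0.27489979]]
```

arm_command --motion '[[[1.1,-1.0,0],0],[[3.4,-3.0,0],0],[[6.3,-5.7,0],0],[[9.3,-8.3,0],0],[[12.3,-11.0,0],0],[[15.3,-13.6,0],0],[[18.3,-16.3,0],0],[[21.3,-19.0,0],0],[[24.3,-21.6,0],0],[[27.2,-24.3,0],0],[[30.2,-27.0,0],0],[[33.2,-29.6,0],0]]' --claw 0

```text
time_s: 1.2
ee_pos: [0.4383, -0.2474, 0.2504]
orientation: [3.141, -0.0, 0.334]
contact_force: [0.5, -0.3, -1.0]
width: 0.0852
grasp_force: 0.0
```

arm_command --motion '[[[3,-2.7,0],0],[[6,-5.3,0],0],[[9,-8,0],0],[[12,-10.6,0],0],[[15,-13.3,0],0],[[18,-16,0],0],[[21,-18.7,0],0],[[24,-21.3,0],0],[[26.5,-23.7,0],0],[[28.3,-25.3,0],0],[[29.2,-26.1,0],0],[[29.2,-26.1,0],0]]'

```text
time_s: 2.2
ee_pos: [0.6286, 0.0961, 0.2499]
orientation: [-3.14, -0.0, 0.338]
contact_force: [-0.3, -0.7, -0.0]
width: 0.0858
grasp_force: 0.0
```

arm_command --motion '[[[0,0.1,1.5],0],[[0,0.15,4],0],[[0,0.15,7],0],[[0,0.15,10],0],[[0,0.15,12.5],0],[[0,0.15,14.5],0],[[0,0.15,16],0],[[0,0.15,16.9],0],[[0,0.15,17.2],0],[[0,0.15,17.2],0],[[0,0.15,17.2],0]]'

```text
time_s: 3.12
ee_pos: [0.6293, 0.0908, 0.0793]
orientation: [3.141, -0.001, 0.333]
contact_force: [0.8, 0.5, -0.3]
width: 0.085
grasp_force: 0.0
```

```bash
python3 - <<'E'
from h import *
print(env.get_state()['ee_pos'])
r=[]
for n,uv in(('scene',(424,210)),('top',(251,195))):
    c=env.read_camera(n);u,v=uv
    r.append(cv2.resize(c['img'][v-60:v+60,u-65:u+65],(390,360),interpolation=2))
cv2.imwrite('pics/m1.png',np.clip(np.hstack(r)*1.5,0,255).astype(np.uint8))
E
```

```text
[0.62928409 0.09080504 0.07928828]
```

View pics/m1.png

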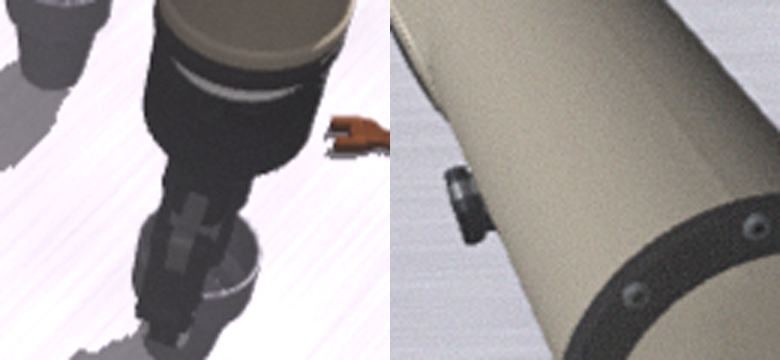

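In the crop, the fingers straddle the pot, with the near finger outside the rim at about (165,320). There is no contact force. I'll correct y by 3.5 mm, then close.

arm_command --motion '[[[0,-0.35,0.1],0],[[0,-0.35,0.1],0],[[0,-0.35,0.1],0]]'

```text
time_s: 3.47
ee_pos: [0.6276, 0.0954, 0.0777]
orientation: [-3.141, -0.001, 0.335]
contact_force: [-0.6, 0.3, 0.4]
width: 0.0855
grasp_force: 0.0
```

arm_command --motion '[[[0,0,0],0],[[0,0,0],0],[[0,0,0],0],[[0,0,0],0],[[0,0,0],0],[[0,0,0],0],[[0,0,0],0],[[0,0,0],0],[[0,0,0],0],[[0,0,0],0]]' --claw 1 --force 30

```text
time_s: 4.3
ee_pos: [0.6279, 0.0949, 0.0777]
orientation: [3.141, -0.001, 0.334]
contact_force: [-0.6, -0.0, 5.6]
width: 0.059
grasp_force: 32.3
```

arm_command --motion '[[[0,0,-0.5],0],[[0,0,-1.5],0],[[0,0,-3.5],0],[[0,0,-6],0],[[0,0,-9],0],[[0,0,-12],0],[[0,0,-14],0],[[0,0,-15.2],0],[[0,0,-15.7],0],[[0,0,-15.7],0]]'

```text
time_s: 5.13
ee_pos: [0.6278, 0.0948, 0.2351]
orientation: [3.141, -0.001, 0.334]
contact_force: [-0.1, 0.0, -2.4]
width: 0.0591
grasp_force: 32.7
```

arm_command --motion '[[[-0.4,0.9,0],0],[[-1.2,2.8,0],0],[[-2.4,5.6,0],0],[[-3.6,8.4,0],0],[[-4.8,11.2,0],0],[[-6.0,14.0,0],0],[[-7.0,16.4,0],0],[[-7.7,17.9,0],0],[[-8.0,18.6,0],0],[[-8.0,18.6,0],0],[[-8.0,18.6,0],0],[[-8.0,18.6,0],0]]'

```text
time_s: 6.13
ee_pos: [0.6129, -0.105, 0.2338]
orientation: [-3.14, 0.0, 0.336]
contact_force: [0.6, 0.9, -1.5]
width: 0.0584
grasp_force: 32.7
```

```bash
python3 - <<'E'
from h import *
print(env.get_state()['ee_pos'])
c=env.read_camera('scene');cv2.imwrite('pics/s2.png',c['img'])
print([proj(c,[.613,-.1072,z]).round(1) for z in(.008,.093,.157,.211,.242)])
cr=c['img'][140:400,220:440];cv2.imwrite('pics/s2c.png',np.clip(cv2.resize(cr,None,fx=2.3,fy=2.3)*1.5,0,255).astype(np.uint8))
E
```

```text
[ 0.612875   -0.10503596  0.23376205]
[array([328.4, 342.1]), array([328.3, 315. ]), array([328.1, 291. ]), array([328. , 267.7]), array([328. , 252.8])]
```

View pics/s2c.png

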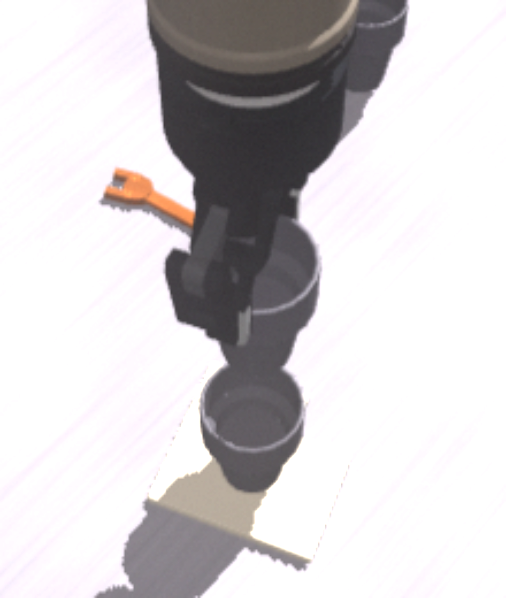

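The crop shows the held pot upright over the base. Its foot centre is at crop x≈259, against x≈252 for the base rim, so it looks a few millimetres off to image right. I'll quantify that.

```bash
python3 - <<'E'
from h import *
c=env.read_camera('scene');c['img']=cv2.imread('pics/s2.png')
for R in(.0298,.031):
    print(R,'base',rim(c,(329,318),.093,R=R,arc=(180,360) if 0 else (-10,20))[0], rim(c,(329,318),.093,R=R,arc=(0,180))[0])
    for arc in((0,50),(-5,60)):
        print('held',arc,rim(c,(332,257),.2415,R=R,arc=arc))
g=c['img'].max(2)
for v in(270,280,286,290,294): print(v,g[v,308:360])
E
```

```text
0.0298 base [ 0.66121322 -0.07252888] [ 0.61214693 -0.10465815]
held (0, 50) (array([ 0.64663638, -0.05658028]), np.float64(0.001911827362411664), array([122.64095938, 183.59515199, 220.50693824]))
held (-5, 60) (array([ 0.64209775, -0.05525411]), np.float64(0.0027545114921672252), array([243.81828255, 364.13513141, 437.94257511]))
0.031 base [ 0.66221083 -0.07183957] [ 0.61432725 -0.10697398]
held (0, 50) (array([ 0.64731709, -0.05555402]), np.float64(0.0018813819286162417), array([136.01556692, 203.72770655, 244.67716529]))
held (-5, 60) (array([ 0.64269222, -0.05416117]), np.float64(0.002691662593714804), array([140.58432451, 209.52839947, 252.03805233]))
270 [ 44  44  45  45  43  42  43  42  42  44  42  41  40  42  42  42  43  44
  42  44  44  51  63  65  65  61  63  64  62  61  64  63  63  64  63  65
  62  64  70  90 108 102  87  68  58  57  63  65  67  95 172 181]
280 [ 48  46  45  47  46  46  43  44  42  44  44  42  43  43  44  58  83  84
  85  91  78  52  62  61  59  60  61  61  60  62  60  60  59  61  60  61
  60  61  60  59  59  59  62  61  65 100 168 178 176 178 178 178]
286 [177 157 107  58  45  44  46  46  44  43  46  44  45  45  44  51  85  84
  83  76  67  61  62  60  62  60  60  62  61  59  60  59  60  61  60  61
  60  60  61  59  85 169 174 176 177 177 177 179 177 175 177 178]
290 [179 178 179 179 178 178 176 147  58  57  58  55  55  52  55  65  66  66
  64  60  60  59  59  62  58  59  61  61  60  59  60  60  57  58  58  58
  60  58  62 101 177 176 178 176 177 175 175 176 179 178 177 179]
294 [177 176 179 179 180 177 176 173 163  91  58  58  60  59  59  59  60  59
  59  58  61  59  60  60  60  60  59  59  61  58  59  59  60  59  59  57
  58  74 139 177 175 173 175 178 177 177 177 179 176 175 174 175]
```

```bash
cat >> h.py <<'E'
def ring(c,xy,z,arc,R=.0298,w=.006):
    """bright rim line: search radially in world plane near (xy,z), fit circle of radius R"""
    g=cv2.GaussianBlur(c['img'].max(2).astype(np.float32),(3,3),0);pts=[]
    for a in np.deg2rad(np.arange(*arc,4)):
        rr=np.arange(R-w,R+w,.0003)
        uv=np.array([proj(c,[xy[0]+r*np.cos(a),xy[1]+r*np.sin(a),z]) for r in rr]).astype(np.float32)
        p=cv2.remap(g,uv[None,:,0],uv[None,:,1],1)[0]
        q=np.where(p<125,p,0);k=(q-cv2.blur(q[None],(15,1))[0])[3:-3].argmax()+3
        pts.append([xy[0]+rr[k]*np.cos(a),xy[1]+rr[k]*np.sin(a)])
    pts=np.array(pts);f=lambda x:np.hypot(*(pts-x).T)-R
    s=least_squares(f,xy,loss='soft_l1',f_scale=.0005);return s.x,np.abs(f(s.x)).mean()
E
python3 - <<'E'
from h import *
c=env.read_camera('scene');c['img']=cv2.imread('pics/s2.png')
# world angle of image right ~ +41deg, image down ~ -49deg
for R in(.0290,.0298): print('base',ring(c,(.613,-.107),.093,(-105,5),R),ring(c,(.613,-.107),.093,(-45,35),R))
for R in(.0290,.0298):
  for arc in((-45,35),(-50,20)): print('held',arc,ring(c,(.614,-.105),.2415,arc,R))
g=c['img'].max(2)
def mid(v,u0):
    r=g[v].astype(float);l=u0
    while r[l]<115:l-=1
    q=u0
    while r[q]<115:q+=1
    a=l+(r[l]-115)/(r[l]-r[l+1]); b=q-(r[q]-115)/(r[q]-r[q-1]); return round(a,1),round(b,1),round((a+b)/2,2)
for v in(288,291,294,316,320,324): print(v,mid(v,331))
E
```

```text
base (array([ 0.61448726, -0.10660974]), np.float64(0.0006867561266322037)) (array([ 0.61494334, -0.10580109]), np.float64(0.0005769662964124801))
base (array([ 0.61396798, -0.10588873]), np.float64(0.0006206445836581593)) (array([ 0.61416442, -0.10557586]), np.float64(0.0005755131290680179))
held (-45, 35) (array([ 0.61631351, -0.10401481]), np.float64(0.0005225892681118245))
held (-50, 20) (array([ 0.61598018, -0.10452604]), np.float64(0.00034163238946489385))
held (-45, 35) (array([ 0.61542591, -0.10378463]), np.float64(0.0004852380453782843))
held (-50, 20) (array([ 0.61531077, -0.10402643]), np.float64(0.0005230341433721543))
288 (np.float64(314.4), np.float64(347.7), np.float64(331.04))
291 (np.float64(315.5), np.float64(346.6), np.float64(331.08))
294 (np.float64(316.7), np.float64(345.6), np.float64(331.15))
316 (np.float64(307.2), np.float64(350.9), np.float64(329.04))
320 (np.float64(308.3), np.float64(350.5), np.float64(329.39))
324 (np.float64(310.8), np.float64(349.0), np.float64(329.89))
```

The held pot is about (+1.4, +1.9) mm off the base axis. I'll correct that and lower it.

arm_command --motion '[[[-0.1,0.05,0],0],[[-0.2,0.1,0],0],[[-0.2,0.13,1],0],[[-0.2,0.13,2.5],0],[[-0.2,0.13,4],0],[[-0.2,0.13,5.5],0],[[-0.2,0.13,7],0],[[-0.2,0.13,8],0],[[-0.2,0.13,8.8],0],[[-0.2,0.13,9.3],0],[[-0.2,0.13,9.5],0],[[-0.2,0.13,9.5],0]]'

```text
time_s: 7.28
ee_pos: [0.6115, -0.109, 0.1392]
orientation: [-3.142, 0.0, 0.334]
contact_force: [-0.6, -0.6, -0.5]
width: 0.0589
grasp_force: 32.7
```

arm_command --motion '[[[0,0,0.3],0],[[0,0,0.6],0],[[0,0,0.9],0],[[0,0,1.2],0],[[0,0,1.4],0],[[0,0,1.4],0]]'

```text
time_s: 7.78
ee_pos: [0.6111, -0.109, 0.1247]
orientation: [-3.141, 0.001, 0.334]
contact_force: [-0.5, 0.2, -0.4]
width: 0.0591
grasp_force: 32.7
```

Nothing has touched yet, as expected at about 2 mm above the seat. I'll lower in small steps.

arm_command --motion '[[[0,0,0.1],0],[[0,0,0.2],0],[[0,0,0.2],0]]'

```text
time_s: 8.03
ee_pos: [0.6115, -0.109, 0.1232]
orientation: [-3.142, 0.0, 0.334]
contact_force: [-0.8, -0.7, -1.6]
width: 0.059
grasp_force: 32.7
```

arm_command --motion '[[[0,0,0.05],0],[[0,0,0.1],0],[[0,0,0.1],0]]'

```text
time_s: 8.28
ee_pos: [0.6118, -0.109, 0.1227]
orientation: [3.141, -0.001, 0.334]
contact_force: [-0.6, -1.0, 1.0]
width: 0.0588
grasp_force: 32.9
```

arm_command --motion '[[[0,0,0.05],0],[[0,0,0.1],0],[[0,0,0.1],0]]'

```text
time_s: 8.53
ee_pos: [0.6124, -0.1089, 0.1227]
orientation: [3.141, -0.002, 0.334]
contact_force: [-1.4, 0.5, 8.2]
width: 0.0589
grasp_force: 33.2
```

Contact at the predicted seated height. I'll release and rise.

arm_command --motion '[[[0,0,-0.1],0],[[0,0,-0.1],0],[[0,0,-0.1],0],[[0,0,-0.1],0],[[0,0,-0.1],0],[[0,0,-0.1],0],[[0,0,-0.1],0],[[0,0,-0.1],0],[[0,0,-0.1],0],[[0,0,-0.1],0]]' --claw 0

```text
time_s: 9.37
ee_pos: [0.6115, -0.109, 0.1223]
orientation: [-3.142, 0.0, 0.334]
contact_force: [-1.0, -0.7, -0.6]
width: 0.0857
grasp_force: 0.0
```

arm_command --motion '[[[0,0,-0.5],0],[[0,0,-1.5],0],[[0,0,-3],0],[[0,0,-5],0],[[0,0,-7.5],0],[[0,0,-10],0],[[0,0,-12],0],[[0,0,-13],0],[[0,0,-13],0]]'

```text
time_s: 10.12
ee_pos: [0.613, -0.1091, 0.2557]
orientation: [3.139, -0.005, 0.334]
contact_force: [0.7, 0.4, 0.3]
width: 0.0855
grasp_force: 0.0
```

arm_command --motion '[[[-0.2,-1.5,0],0],[[-0.6,-4.5,0],0],[[-1.0,-8.3,0],0],[[-1.5,-12.3,0],0],[[-2.0,-16.3,0],0],[[-2.5,-20.3,0],0],[[-3.0,-24.3,0],0],[[-3.5,-28.0,0],0],[[-3.9,-31.3,0],0],[[-4.1,-33.6,0],0],[[-4.3,-34.6,0],0],[[-4.3,-34.8,0],0]]'

```text
time_s: 11.12
ee_pos: [0.4544, 0.2077, 0.2512]
orientation: [-3.141, 0.002, 0.339]
contact_force: [-0.1, 0.0, 0.2]
width: 0.0856
grasp_force: 0.0
```

```bash
python3 - <<'E'
from h import *
print(env.get_state()['ee_pos'])
c=env.read_camera('scene');cv2.imwrite('pics/s3.png',c['img'])
cv2.imwrite('pics/s3c.png',np.clip(cv2.resize(c['img'][60:400,230:470],None,fx=1.7,fy=1.7)*1.5,0,255).astype(np.uint8))
for R in(.0290,.0298): print('upper',ring(c,(.613,-.107),.130,(-105,5),R), 'potA',ring(c,(.457,.206),.085,(-105,5),R))
E
```

```text
[0.45439053 0.20765567 0.25116209]
upper (array([ 0.61499907, -0.10773852]), np.float64(0.00042414611686528717)) potA (array([0.45735878, 0.20765298]), np.float64(0.0006109119439530152))
upper (array([ 0.61435919, -0.10706242]), np.float64(0.0004151071673056702)) potA (array([0.45716809, 0.20852126]), np.float64(0.00074641675229455))
```

View pics/s3c.png

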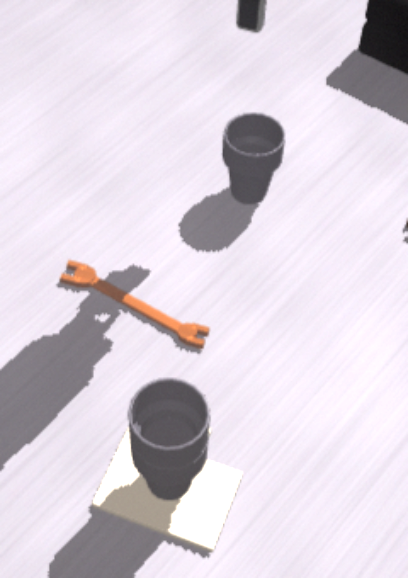

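The crop shows the first pot nested upright in the base on the tile, with the stack rim near (170,410). Pot A is free at (253,140). Next I'll descend on pot A.

arm_command --motion '[[[0,0,1.5],0],[[0,0,4],0],[[0,0,7],0],[[0,0,10],0],[[0,0,12.5],0],[[0,0,14.5],0],[[0,0,16],0],[[0,0,17],0],[[0,0,17.4],0],[[0,0,17.4],0],[[0,0,17.4],0],[[0,0,17.4],0]]'

```text
time_s: 12.17
ee_pos: [0.4576, 0.2058, 0.0792]
orientation: [3.142, -0.002, 0.333]
contact_force: [-0.2, -0.4, 0.1]
width: 0.0851
grasp_force: 0.0
```

arm_command --motion '[[[0,0,0.1],0],[[0,0,0.1],0],[[0,0,0.1],0],[[0,0,0.1],0],[[0,0,0.1],0],[[0,0,0.1],0],[[0,0,0.1],0],[[0,0,0.1],0],[[0,0,0.1],0],[[0,0,0.1],0],[[0,0,0.1],0]]' --claw 1 --force 30

```text
time_s: 13.08
ee_pos: [0.4575, 0.206, 0.0783]
orientation: [3.141, -0.002, 0.334]
contact_force: [-0.7, -0.7, 6.4]
width: 0.0592
grasp_force: 31.2
```

arm_command --motion '[[[0,0,-0.5],0],[[0,0,-1.5],0],[[0,0,-3.5],0],[[0,0,-6],0],[[0,0,-9],0],[[0,0,-12],0],[[0,0,-14.5],0],[[0,0,-16.5],0],[[0,0,-17.5],0],[[0,0,-18],0],[[0,0,-18],0]]'

```text
time_s: 14.0
ee_pos: [0.4569, 0.2058, 0.258]
orientation: [3.142, -0.001, 0.334]
contact_force: [-0.1, 0.5, -1.3]
width: 0.0591
grasp_force: 32.8
```

arm_command --motion '[[[0.2,1.5,0],0],[[0.6,4.5,0],0],[[1.0,8.3,0],0],[[1.5,12.3,0],0],[[2.0,16.3,0],0],[[2.5,20.3,0],0],[[3.0,24.3,0],0],[[3.5,28.0,0],0],[[3.9,31.3,0],0],[[4.1,33.6,0],0],[[4.3,34.6,0],0],[[4.3,34.8,0],0]]'

```text
time_s: 15.0
ee_pos: [0.6112, -0.1113, 0.2552]
orientation: [-3.141, 0.003, 0.33]
contact_force: [-0.0, 1.1, -1.6]
width: 0.059
grasp_force: 32.8
```

arm_command --motion '[[[0,0,0],0],[[0,0,0],0],[[0,0,0],0],[[0,0,0],0]]'

```text
time_s: 15.33
ee_pos: [0.6111, -0.1071, 0.2574]
orientation: [-3.141, -0.0, 0.336]
contact_force: [0.3, -0.2, -1.1]
width: 0.0591
grasp_force: 32.8
```

```bash
python3 - <<'E'
from h import *
print(env.get_state()['ee_pos'])
c=env.read_camera('scene');cv2.imwrite('pics/s4.png',c['img'])
cv2.imwrite('pics/s4c.png',np.clip(cv2.resize(c['img'][140:400,220:440],None,fx=2.3,fy=2.3)*1.5,0,255).astype(np.uint8))
print([proj(c,[.613,-.1072,z]).round(1) for z in(.130,.18,.265)])
for R in(.0290,.0298):
  print('stack',ring(c,(.614,-.107),.130,(-105,5),R),ring(c,(.614,-.107),.130,(-45,35),R))
  for arc in((-45,35),(-50,20)): print('held',arc,ring(c,(.615,-.106),.2647,arc,R))
E
```

```text
[ 0.61114804 -0.10710051  0.25744336]
[array([328.2, 301.6]), array([328.1, 281.5]), array([327.9, 240.9])]
stack (array([ 0.61505058, -0.10796808]), np.float64(0.0006016852646472837)) (array([ 0.6155351 , -0.10689836]), np.float64(0.0005160219477395001))
held (-45, 35) (array([ 0.61377549, -0.1052898 ]), np.float64(0.00144685767891085))
held (-50, 20) (array([ 0.61503256, -0.10367773]), np.float64(0.001507263377301036))
stack (array([ 0.614326  , -0.10739971]), np.float64(0.000567148148249288)) (array([ 0.61480267, -0.10650291]), np.float64(0.0007048167004545606))
held (-45, 35) (array([ 0.61299494, -0.10490758]), np.float64(0.0014407499674207696))
held (-50, 20) (array([ 0.6141407 , -0.10359445]), np.float64(0.0015157119240812914))
```

View pics/s4c.png

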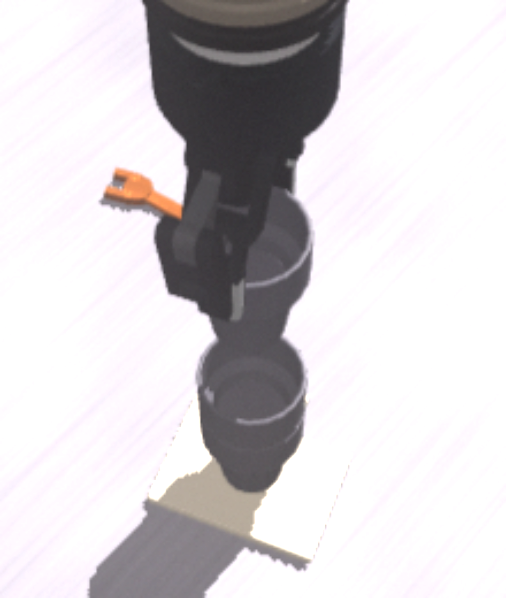

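The crop shows the held pot's foot centred at crop x≈250, above the stack rim centre at x≈251. A silhouette check settles it.

```bash
python3 - <<'E'
from h import *
print(env.get_state()['ee_pos'])
c=env.read_camera('scene');g=c['img'].max(2)
def mid(v,u0,t=115):
    r=g[v].astype(float);l=q=u0
    while r[l]<t:l-=1
    while r[q]<t:q+=1
    a=l+(r[l]-t)/(r[l]-r[l+1]); b=q-(r[q]-t)/(r[q]-r[q-1]); return round(float(a),1),round(float(b),1),round(float(a+b)/2,2)
for v in(278,280,282,284,286,300,304,308,312): print(v,mid(v,329))
print(g[240:300,329])
E
```

```text
[ 0.61128051 -0.10748264  0.25753874]
278 (310.4, 344.4, 327.38)
280 (311.1, 343.6, 327.38)
282 (311.7, 343.2, 327.46)
284 (312.6, 342.6, 327.63)
286 (313.6, 342.1, 327.85)
300 (306.0, 351.4, 328.71)
304 (306.2, 351.8, 329.03)
308 (307.1, 351.2, 329.16)
312 (305.8, 349.5, 327.65)
[ 42  40  42  40  41  43  48  56  58  63  62  63  61  63  62  63  62  61
  63  62  63  64  61  99 101  73  58  59  59  61  60  60  62  59  60  60
  59  60  59  58  58  59  60  58  59  60  58  60  58  58  60  58  59  60
  59  64  67  68  68  66]
```

arm_command --motion '[[[0.1,0.05,0],0],[[0.2,0.1,0.3],0],[[0.23,0.1,1.2],0],[[0.23,0.1,2.5],0],[[0.23,0.1,4],0],[[0.23,0.1,5.4],0],[[0.23,0.1,6.6],0],[[0.23,0.1,7.5],0],[[0.23,0.1,8.1],0],[[0.23,0.1,8.4],0],[[0.23,0.1,8.4],0],[[0.23,0.1,8.4],0]]'

```text
time_s: 16.43
ee_pos: [0.6143, -0.1092, 0.1737]
orientation: [3.141, -0.001, 0.334]
contact_force: [0.1, 0.4, -1.5]
width: 0.0588
grasp_force: 32.8
```

arm_command --motion '[[[0,0,0.25],0],[[0,0,0.5],0],[[0,0,0.75],0],[[0,0,1.0],0],[[0,0,1.0],0],[[0,0,1.0],0]]'

```text
time_s: 16.93
ee_pos: [0.6138, -0.1092, 0.1631]
orientation: [-3.141, 0.0, 0.334]
contact_force: [-0.7, 0.2, -0.7]
width: 0.0589
grasp_force: 32.8
```

arm_command --motion '[[[0,-0.1,0.1],0],[[0,-0.1,0.2],0],[[0,-0.1,0.2],0],[[0,-0.1,0.2],0]]'

```text
time_s: 17.27
ee_pos: [0.6136, -0.1082, 0.1613]
orientation: [3.142, 0.0, 0.334]
contact_force: [-0.3, 0.3, -0.9]
width: 0.0592
grasp_force: 32.8
```

arm_command --motion '[[[0,0,0.05],0],[[0,0,0.1],0],[[0,0,0.1],0]]'

```text
time_s: 17.52
ee_pos: [0.6138, -0.1083, 0.1605]
orientation: [3.141, -0.0, 0.334]
contact_force: [-0.1, -0.1, 0.2]
width: 0.0587
grasp_force: 32.9
```

arm_command --motion '[[[0,0,0.05],0],[[0,0,0.1],0],[[0,0,0.1],0]]'

```text
time_s: 17.77
ee_pos: [0.6145, -0.1084, 0.1603]
orientation: [3.141, -0.002, 0.334]
contact_force: [-0.7, -0.7, 5.1]
width: 0.0587
grasp_force: 33.2
```

Seated at the predicted height. I'll release, rise and clear away.

arm_command --motion '[[[0,0,-0.1],0],[[0,0,-0.1],0],[[0,0,-0.1],0],[[0,0,-0.1],0],[[0,0,-0.1],0],[[0,0,-0.1],0],[[0,0,-0.1],0],[[0,0,-0.1],0],[[0,0,-0.1],0],[[0,0,-0.1],0]]' --claw 0

```text
time_s: 18.6
ee_pos: [0.6137, -0.1082, 0.1603]
orientation: [3.142, -0.0, 0.334]
contact_force: [0.7, 1.2, -0.4]
width: 0.0854
grasp_force: 0.0
```

arm_command --motion '[[[0,0,-0.5],0],[[0,0,-1.5],0],[[0,0,-3],0],[[0,0,-5],0],[[0,0,-7.5],0],[[0,0,-10],0],[[0,0,-12],0],[[0,-3,-12.5],0],[[0,-7,-12.5],0],[[0,-11,-12.5],0],[[0,-14,-12.5],0],[[0,-15,-12.5],0]]'

```text
time_s: 19.6
ee_pos: [0.5629, 0.0396, 0.2869]
orientation: [-3.14, -0.002, 0.341]
contact_force: [0.5, -0.1, 0.4]
width: 0.0854
grasp_force: 0.0
```

```bash
python3 - <<'E'
from h import *
r=[]
c=env.read_camera('scene');print(ring(c,(.614,-.107),.167,(-105,5),.0298),proj(c,[.6145,-.107,.167]))
r.append(c['img']);r.append(env.read_camera('top')['img'])
cv2.imwrite('pics/f.png',np.clip(np.hstack([cv2.resize(r[0][130:430,130:490],(480,400)),cv2.resize(r[1][130:370,220:412],(320,400))])*1.4,0,255).astype(np.uint8))
E
```

```text
(array([ 0.61404572, -0.10641455]), np.float64(0.0003054138677467485)) [329.15365155 287.51292802]
```

View pics/f.png

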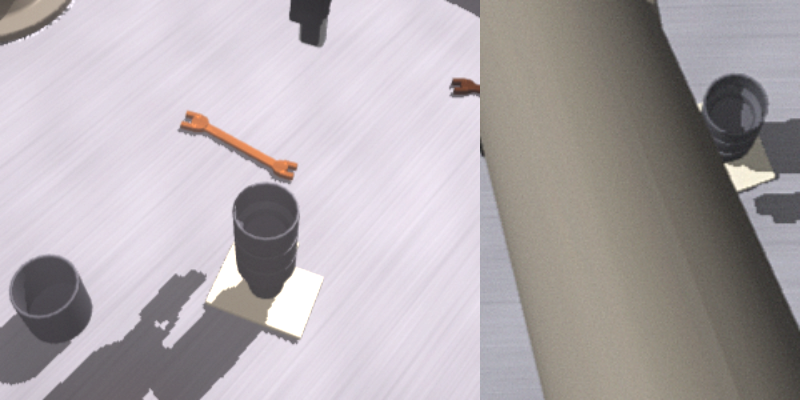

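The picture shows all three pots as one upright stack on the tile, with the rim at about (266,210) in the left view. The top rim fits a circle at z=0.167 m to 0.3 mm. The straight pot is untouched and the gripper is clear.

arm_command --motion '[[[0,0,0],0],[[0,0,0],0],[[0,0,0],0],[[0,0,0],0]]'

```text
time_s: 20.03
ee_pos: [0.5649, 0.0318, 0.2851]
orientation: [3.141, 0.0, 0.331]
contact_force: [0.0, 0.0, -0.8]
width: 0.0855
grasp_force: 0.0
```

```bash
python3 -c "
from plant import env
print(env.finish_job())"
```

```text
the job is handed in; nothing more can be done
None
```

The job is handed in at about 20 s: all three collared pots are nested in one upright, fully seated stack on the tile, and the straight-sided pot was not touched.

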